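Hang the slotted tool rack on its stand

TASK

Hang the aluminium tool rack on the bench stand by its two J-shaped slots: lower it behind the heads of the two studs until they meet the slots' roofs, slide it sideways to the robot's right and let it down fully home, then let go and swing the keeper down flat over the rack's end. The stand's rail was clamped at some height by hand, so feel for the studs and never force the rack or the stand (stay under 20 N); leave the three chisels lying where they are.

Things in the scene. Friction and masses are not known exactly. Their poses are not given: they have to be found in the camera images.
- stand: Fixed bench stand facing the robot (front = own -x; own +y = robot's left at yaw 0). Origin on the table, in the plane of the rail's FRONT FACE, middle of its width. Plywood base 350 x 130 mm, two slotted steel uprights behind the rail (y +-125 mm, 196 mm high), a dark rail across them, 20 mm tall, 338 mm long, screwed tight, unmoved by pushing.
- rail_middle (a point): Point of the stand at mid-width in the rail's front face, 150 mm over the table. Two headed studs stick out of the rail at y = -90 and +90 mm from here: shank 8 mm thick, clear for 15 mm in front of the face (x 0 to -15), then a head 18 mm across, 6.5 thick. The rail's height was set by hand: the studs' axis is 130 to 170 mm over the table, level; it is not measured: feel or see it.
- rack_mid (a point): Loose tool rack (0.3 to 0.6 kg) standing on the table; point at the centre of its aluminium back plate (10 mm thick, 240 long, 90 high plus a hand tab 70 long, 28 higher, in the middle: 118 in all), 59 mm over its underside. y along it, -x its front. Grip the tab from above across the 10 mm. A wooden comb shelf (120 long, 10 thick) sticks out 38 mm in front at the bottom.
- mouth (a point): Point of the rack midway between its two slot mouths, at their lower edge (20 mm over its underside). Each 60 mm end of the plate has a J slot; mouths are 14 mm wide, centred 90 mm to either side (along y) of this point, and go straight up to a roof 27 mm above it. From there a level run 10 mm high leads 24 mm towards the rack's +y to the pocket.
- pocket (a point): Point of the rack midway between its two pockets, at their top (where the studs' upper sides bear when home), 24 mm to +y of and 39 mm above the mouth point. Pockets are 10.5 mm wide, centred 90 mm to either side, and go up 12 mm from the run's roof; the wall ending run and pocket is 5.25 mm further to +y. Home, the rack's ends stand 35 mm over the studs' axis, its underside 55 mm under.
- keeper (a joint): Steel turn-button at the right (-y) end of the rail, rad: 0 = lying flat along +y against its stop, 1.57 = pointing straight up; stays where it is left, about 1.5 N at its end moves it. Arm 48 mm long from the pivot, 9 mm thick. Flat, it lies 1.5 mm over the top edge of a rack that is home; a rack not fully down stops it half-way.
- keeper_foot (a point): Point of the stand on the table straight below the keeper's pivot, in the plane in which the keeper turns (11 mm wide). The pivot is 41 mm higher than the studs' axis, 157 mm to the right (-y) of the stand's middle.
- chisel_flat: Flat stone chisel, 21 x 190 x 15 mm, loose on the table, origin under its middle: not to be disturbed
- chisel_point: Point chisel, 15 x 175 x 15 mm, loose on the table, origin under its middle: not to be disturbed
- chisel_tooth: Tooth chisel, 25 x 200 x 15 mm, loose on the table, origin under its middle: not to be disturbed

How it is judged:
By the outcome, as a careful person would: the job done as asked, in the order asked, and still so for the second after the job is handed in, with the robot touching nothing.
It also fails if it takes over 64 s, if anything falls off the work surface, if the arm or the gripper's body presses on something with over 40 N, if the wrist force passes 120 N, or if a joint passes its speed limit or range.

ROBOT

A 7-joint arm with a two-finger parallel gripper is mounted at the origin on a cart in front of the work surface, level with it; the furniture and walls round the work are solid. World frame = base frame: x ahead of the robot, y to its left, z up, the work surface at z = 0. Lengths are in mm, angles in rad, forces in N, time in s.
With the tool pointing down it reaches from about 400 to 850 mm from the base axis. Payload 10.4 kg.
Tool frame: the origin (TCP) lies at the very end of the fingers, on their centre line; the grasp point (between the pads) lies 19 mm behind it; z points along the fingers, y is the line along which they close (so a half turn about z gives the same grasp; the last joint's range is limited). The gripper opens to 85 mm and grips with 20 to 120 N. Pads are 22 mm wide; open, the fingers measure 114 mm over their backs; the gripper's body (76 mm by 85 mm) begins 54 mm behind the grasp point. The pads swing forward as they close: fully open they stand 13 mm farther back than shut.
Start: joints at [-1.31, 0.332, -0.065, 1.46, 0.022, 1.35, -0.088], TCP at [174.99, 600.025, 231.338] pointing down, gripper open.
Joint ranges: [-2.6, 2.6], [-0.5, 2.12], [-1.47, 1.34], [0.16, 2.42], [-1.27, 4.41], [0.06, 2.06], [-2.6, 2.6]. Speed limits (rad/s): [2.22, 2.22, 2.79, 2.79, 3.14, 3.14, 3.14].

INTERFACE

Orientations are given as a 3x3 rotation matrix whose columns are the frame's x, y, z axes.
In Python, from station import bot gives the robot as it stands. The module is installed in compiled form; this text tells all that it offers.
- The arm moves only by the tool play_rows, never from a script. Its argument "motion" is a list of rows, each an object with "delta_pos": the shift along the tool's x, y, z scaled (see below), a list of three; "yaw": the turn about the tool's z scaled (see below); "hand": the opening, from 0 (shut) to 1 (fully open). In form: [{"delta_pos": [x, y, z], "yaw": yaw, "hand": hand}, ...]. A call has exactly 8 rows; each row is the pose to reach, as a shift and turn from the pose commanded when the call began, along the tool's axes at that moment; what a row does not reach only later rows make up. The controller multiplies each number of a shift by 0.5 m and each number of a turn by pi/2 rad. A row lasts 1/10 s, in which the tool goes at most 50 mm and 8.59 degrees, less where a joint would pass 70% of its speed; a pose out of reach is approached as far as the arm can. A call with a number of a shift or a turn outside -1 to 1 is refused whole. A call with a gripper value outside its range is refused whole. The fingers move at their own pace and stop on an object; "grip_force" is the grip in N (left out, the last holds). Time passes only in rows, so rows that repeat a pose let the fingers close, or fill a call up. It gives the time, the measured TCP pose, the force, the opening and the grip force at its end, in the units of the state.
- bot.get_obs(): the state, without advancing time (a new reading comes with each control period).
- bot.capture(name): name is "scene" or "top" or "wrist"; returns a dict with "pixels" (420x560x3 uint8, blue, green, red), "z_map" (420x560 float32, mm along the optical axis (not along the pixel's ray), 0 where there is no reading), "fx", "fy", "cx", "cy" (pixels), "rvec" (rotation vector, rad) and "tvec" (3), from world to camera coordinates, as OpenCV has them; the wrist camera has in their place "mount" (4x4, takes a point from camera to tool coordinates, whose origin is the TCP and whose axes are the flange's). Camera axes: x right, y down, z forward; pixel columns grow to the right and rows downward; lengths in mm; the calibration is good to about 2 mm. A picture is of the moment at which its call begins: read the wrist's pose just before it.
- bot.sign_off(): hands the job in; it is judged then, once.
The state is a dict: "clock": time; "joint_positions": joint angles; "joint_velocities": joint speeds; "tau": joint torques, N m; "tool_pos": TCP position; "orientation": TCP orientation; "wrist_force": force on the tool from outside, world axes, zero at the start; "torque": the same for the moment, N m; "gripper_width": opening from 0.0 (shut) to 1.0 (fully open); "grasp_force": force on a finger pad.
Only numpy, scipy, OpenCV 4.12 (cv2) and the standard library are available. Lean on these libraries where they do the work, as an engineer would, in place of code of your own. Each camera call takes 0.05 s, during which the arm holds its last target. There are 200 camera calls.

## Working session

There is one attempt and no reset: what is moved stays moved. The work goes in short steps, Python scripts to look and compute and a tool call to move; the robot and the scene stay as the last step left them, time stands still between calls to the robot, and variables do not carry over. Pictures are saved under pics/ and viewed, at most 10 in all, crops included, and the job is handed in when it is done.

Besides the shell and the picture viewer there is one more tool, called after "Request:" as name(argument=value, ...) on one line, values as JSON. play_rows: Moves the arm, as the interface text tells. Its arguments: {"type":"object","properties":{"motion":{"type":"array","items":{"type":"object","properties":{"delta_pos":{"type":"array","items":{"type":"number","minimum":-1,"maximum":1}},"yaw":{"type":"number","minimum":-1,"maximum":1},"hand":{"type":"number"}}}},"grip_force":{"type":"number"}},"required":["motion"]}

```bash
mkdir -p pics
cat > h.py <<'E'
import numpy as np, cv2
from station import bot
def cap(name,fn=None):
    o=bot.get_obs(); c=bot.capture(name)
    if name=='wrist':
        T=np.eye(4);T[:3,:3]=np.array(o['orientation']);T[:3,3]=o['tool_pos'];M=T@np.array(c['mount'])
        R=M[:3,:3];t=M[:3,3]
    else:
        Rc=cv2.Rodrigues(np.array(c['rvec'],float))[0];R=Rc.T;t=-R@np.array(c['tvec'],float).ravel()
    z=c['z_map'];v,u=np.mgrid[:420,:560]
    P=np.stack([(u-c['cx'])/c['fx']*z,(v-c['cy'])/c['fy']*z,z],-1)@R.T+t
    P[z==0]=np.nan
    if fn: cv2.imwrite('pics/'+fn,c['pixels'])
    return c,P
E
python3 - <<'E'
from h import *
np.set_printoptions(precision=3,suppress=True)
o=bot.get_obs();print({k:np.round(v,3).tolist() for k,v in o.items()})
a,P=cap('scene');b,Q=cap('top')
np.savez('s0.npz',P=P,Q=Q)
cv2.imwrite('pics/scene0.png',cv2.resize(a['pixels'],(800,600)))
cv2.imwrite('pics/top0.png',cv2.resize(b['pixels'],(800,600)))
E
```

```text
{'clock': 0.0, 'joint_positions': [-1.31, 0.333, -0.065, 1.461, 0.022, 1.35, -0.089], 'joint_velocities': [-0.0, 0.0, 0.0, 0.002, 0.0, 0.0, 0.0], 'tau': [-0.001, -62.545, 0.049, -39.162, 0.016, 0.01, -0.0], 'tool_pos': [174.933, 599.642, 230.515], 'orientation': [[-0.96, 0.28, -0.0], [0.28, 0.96, -0.001], [-0.0, -0.001, -1.0]], 'wrist_force': [-1.234, 0.366, -0.049], 'torque': [-0.037, 0.001, -0.003], 'grasp_force': 0.0, 'gripper_width': 1.002}
```

View pics/scene0.png

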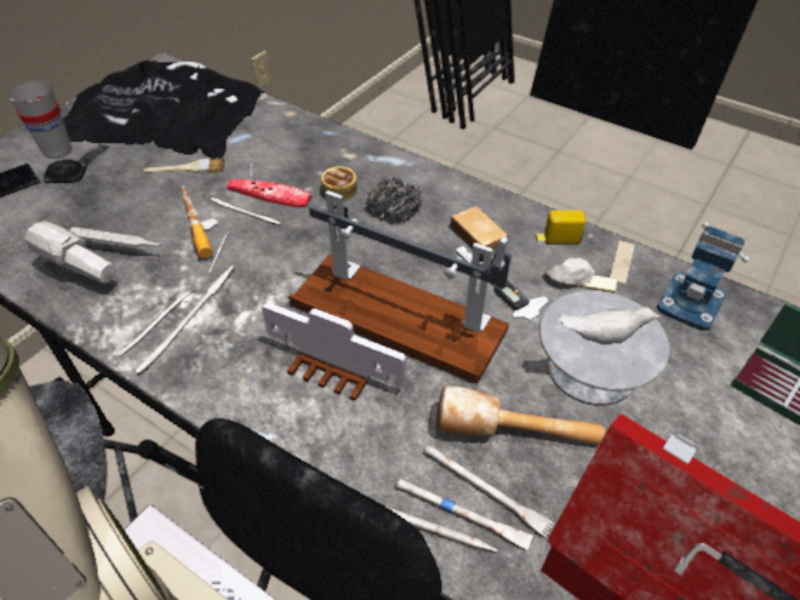

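View pics/top0.png

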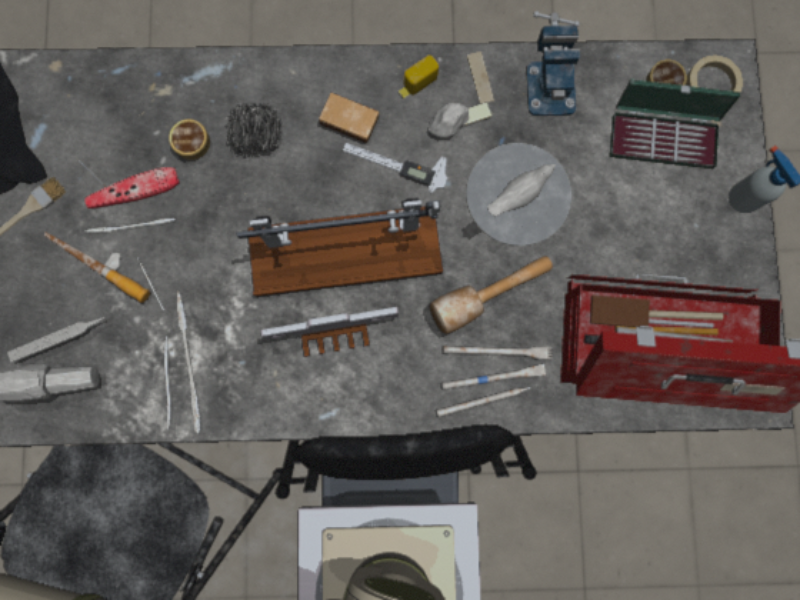

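The top picture shows the rack from (262,333) to (398,312) with its tab at about (330,320). The rail runs from (240,234) to (437,208), with the keeper at its right end. The chisels lie at (440–550, 350–410), clear to the right.

Run:
```python
from h import *
np.set_printoptions(precision=1,suppress=True)
d=np.load('s0.npz');P,Q=d['P'],d['Q']
def reg(A,u0,v0,u1,v1): return A[int(v0*.7):int(v1*.7),int(u0*.7):int(u1*.7)].reshape(-1,3)
def show(n,p):
    if len(p)<3: print(n,len(p));return
    m=np.median(p,0);q=p[:,:2]-p[:,:2].mean(0);w=np.linalg.svd(q,full_matrices=False)[2][0]
    s=q@w;a=p[s.argmin()],p[s.argmax()];t=q@np.array([-w[1],w[0]])
    print(n,len(p),'mean',p.mean(0),'ang of line from y',np.degrees(np.arctan2(-w[0]*np.sign(w[1]),abs(w[1]))),'ends',*a,'width',np.percentile(t,[2,98]),'z',np.percentile(p[:,2],[5,50,95]))
for nm,A,r in(('top',Q,(240,290,420,370)),('scn',P,(240,280,420,410))):
    p=reg(A,*r);z=p[:,2]
    show(nm+' tabtop',p[(z>112)&(z<126)]); show(nm+' endtop',p[(z>84)&(z<97)])
for nm,A,r in(('top',Q,(230,190,450,250)),('scn',P,(290,170,530,300))):
    p=reg(A,*r);z=p[:,2]
    show(nm+' all>125',p[(z>125)&(z<260)])
    for k in range(120,230,10):
        m=(z>=k)&(z<k+10); print(k,m.sum(),p[m].mean(0) if m.any() else '')
# table check
print(np.nanmedian(reg(Q,100,340,160,400),0))
a=cv2.imread('pics/scene0.png')
c=bot.capture('scene')['pixels']
crop=c[120:290,175:375];cv2.imwrite('pics/scrop.png',cv2.resize(crop,(800,680))[:600])
```

```text
top tabtop 121 mean [471.   93.2 117.1] ang of line from y 8.383321972310318 ends [467.6 128.4 112.4] [477.9  60.5 116.9] width [-4.7  5. ] z [113.5 117.  121. ]
top endtop 302 mean [470.7  93.7  89.5] ang of line from y 8.748267170187287 ends [454.9 212.6  85.2] [492.3 -21.7  88.2] width [-4.7  5.3] z [85.3 89.5 94.3]
scn tabtop 177 mean [471.   93.  117.6] ang of line from y 9.121654669771942 ends [461.9 127.6 114.9] [481.3  61.4 114.3] width [-4.8  6.3] z [112.9 118.1 121. ]
scn endtop 542 mean [470.9  88.3  90. ] ang of line from y 8.81066614953995 ends [453.4 211.1  89.2] [483.8 -24.3  90.3] width [-4.4  7.4] z [85.  90.6 94.2]
top all>125 1096 mean [628.1  65.8 166.7] ang of line from y 5.332487804210532 ends [609.5 240.9 158.9] [641.9 -94.7 179.9] width [-22.9  23.1] z [147.  160.7 205.3]
120 0 
130 1 [619.8 132.5 138.3]
140 98 [624.3  80.5 146.3]
150 400 [624.7  81.2 156.5]
160 365 [628.6  84.6 162.9]
170 28 [633.8  59.9 175.3]
180 28 [634.5  38.3 185.7]
190 106 [634.3  35.3 195.1]
200 34 [642.1 -80.7 205.5]
210 5 [628.6 -83.5 218.3]
220 7 [630.9 -83.8 224.4]
scn all>125 2009 mean [629.7  45.9 166.8] ang of line from y 5.291302953324199 ends [610.7 241.1 161.9] [647.6 -94.3 179.2] width [-22.4  17.9] z [145.3 161.9 208. ]
120 59 [637.1  48.6 125.2]
130 29 [636.2  52.6 133.3]
140 227 [626.8  63.3 147.3]
150 570 [624.6  63.3 155.2]
160 636 [629.7  67.7 163.5]
170 101 [638.   22.7 174.5]
180 92 [637.7  27.9 185.2]
190 175 [634.8  21.  195.5]
200 54 [637.  -85.  204.4]
210 25 [632.6 -86.  214.5]
220 23 [630.4 -85.4 224.7]
[400.3 464.6  -0.6]
```

View pics/scrop.png

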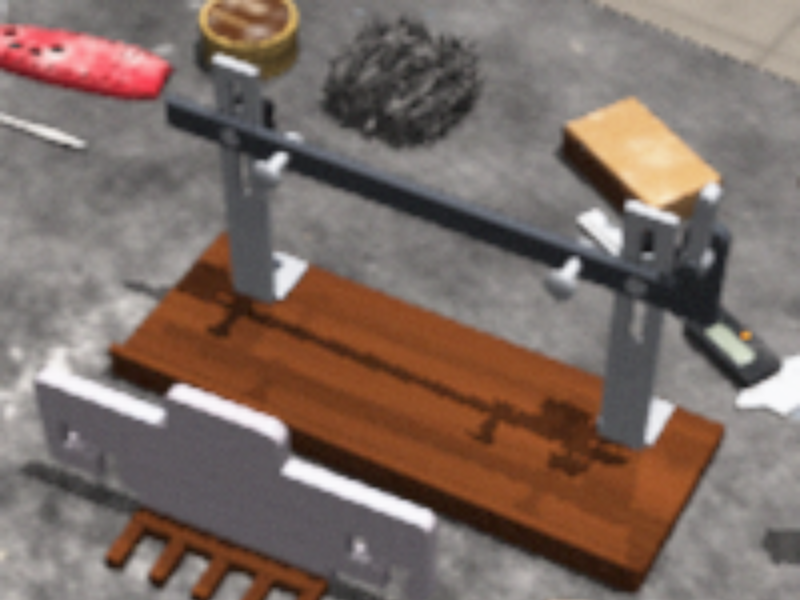

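The crop shows the stud heads at about (268,168) and (562,285), which are (242,162) and (315,191) in the scene image. The keeper stands up near (710,200), against the dark post at the rail's right end.

Run:
```python
from h import *
np.set_printoptions(precision=1,suppress=True)
d=np.load('s0.npz');P,Q=d['P'],d['Q']
for nm,A,r in(('top',Q,(160,130,315,178)),('scn',P,(203,119,371,215))):
    p=A[r[1]:r[3],r[0]:r[2]].reshape(-1,3);p=p[(p[:,2]>135)&(p[:,2]<172)&(p[:,0]<660)&(p[:,0]>580)]
    # line fit of rail robust (cv2)
    for _ in range(1):
        vx,vy,x0,y0=cv2.fitLine(p[:,:2].astype(np.float32),cv2.DIST_WELSCH,0,.01,.01).ravel()
    if vy<0: vx,vy=-vx,-vy
    th=np.arctan2(-vx,vy);print(nm,'yaw deg',np.degrees(th),x0,y0)
    c,s=np.cos(th),np.sin(th)
    f=lambda w:np.stack([(w[:,0]-x0)*c+(w[:,1]-y0)*s,-(w[:,0]-x0)*s+(w[:,1]-y0)*c,w[:,2]],1)
    q=f(p);m=abs(q[:,0])<15;print(' x pct',np.percentile(q[m,0],[2,10,50,90,98]),'y ext',np.percentile(q[m,1],[.2,1,99,99.8]))
    far=m&(abs(q[:,1])<60);print(' rail z pct',np.percentile(q[far,2],[1,5,25,50,75,95,99]))
    h=q[(q[:,0]<-13)&(q[:,0]>-40)]
    for sg in(-1,1):
        k=h[h[:,1]*sg>0];print(' head',sg,len(k),np.median(k,0) if len(k) else '', k.min(0) if len(k) else '',k.max(0) if len(k) else '')
    ymin=np.percentile(q[m,1],.5)
    w=f(A[r[1]-25:r[3],r[0]:r[2]+20].reshape(-1,3));w=w[(w[:,1]<ymin+50)&(w[:,1]>ymin-45)&(abs(w[:,0])<45)&(w[:,2]>160)]
    print(' keeper (y rel ymin)')
    for k in range(165,260,8):
        mm=(w[:,2]>=k)&(w[:,2]<k+8)
        if mm.any(): print('  ',k,mm.sum(),np.median(w[mm],0)-[0,ymin,0],'xr',w[mm,0].min(),w[mm,0].max(),'yr',w[mm,1].min()-ymin,w[mm,1].max()-ymin)
for u,v in((242,162),(315,191),(316,192),(241,161)): print(u,v,P[v,u])
```

```text
top yaw deg 5.8315096 625.70355 78.26995
 x pct [-9.3 -2.4  0.3  6.  11.3] y ext [-155.8 -151.4  159.6  162.6]
 rail z pct [143.4 145.5 155.4 159.5 161.8 164.9 167.5]
 head -1 27 [-20.4 -95.6 157.7] [ -23.5 -103.2  144.2] [-13.2 -88.5 166.8]
 head 1 33 [-20.6  84.6 155.5] [-24.3  75.9 145. ] [-13.1  93.4 162.8]
 keeper (y rel ymin)
   165 18 [  7.6  25.9 167.4] xr -2.2999772001317247 25.795740036247363 yr 0.4605687430789942 45.75848520419194
   173 13 [  7.3  18.5 176.7] xr -1.4397169081746597 12.600797098615434 yr -20.368484652552638 36.96842395438803
   181 13 [  6.6  11.7 186. ] xr -17.36991081668475 13.062950375377007 yr -19.937348458219674 36.95086818144625
   189 48 [  7.6  14.4 194.1] xr -18.68829999176064 13.722225382426695 yr -19.823955327360352 35.409729145707814
   197 33 [  1.3  -2.1 199.2] xr -17.696527174245727 12.358621802020345 yr -20.01530969029116 32.84351592648501
   205 21 [  1.5  -7.5 207.3] xr -14.69669045441961 6.974576273384024 yr -19.067696118887284 -0.40930977507613875
   213 6 [-13.7  -6.5 218.5] xr -15.347577782984287 -8.208775494708334 yr -11.775988521173
[... 1231 characters left out ...]
7118982 48.843456738636746
   205 31 [ -1.3   6.7 208.6] xr -15.276329755718963 8.053310901462023 yr 1.5254625391431773 20.264773243746788
   213 20 [-13.2   9.9 217.4] xr -16.002510100957785 -4.831389885385086 yr 6.1173619716230405 15.520705198164563
   221 17 [-12.8   8.7 224.3] xr -15.985336833594396 -3.9370763893947256 yr 5.843758571027649 15.244671023623965
   229 18 [-14.    8.7 233.2] xr -16.077122493174624 -3.151189395442305 yr 5.806756145448958 13.874788990389135
   237 29 [-11.1   9.5 241.5] xr -15.178070957224158 -2.123016833793951 yr 5.678775929834416 14.011541754379152
242 162 [597.4 156.8 159.6]
315 191 [615.7 -20.4 154.8]
316 192 [613.3 -24.2 156. ]
241 161 [596.6 158.8 162. ]
```

Request:
play_rows(motion=[{"delta_pos": [-0.068, -0.065, 0], "yaw": 0.09, "hand": 1}, {"delta_pos": [-0.136, -0.129, 0], "yaw": 0.18, "hand": 1}, {"delta_pos": [-0.205, -0.194, 0], "yaw": 0.27, "hand": 1}, {"delta_pos": [-0.273, -0.258, 0], "yaw": 0.36, "hand": 1}, {"delta_pos": [-0.341, -0.323, 0], "yaw": 0.45, "hand": 1}, {"delta_pos": [-0.409, -0.388, 0], "yaw": 0.54, "hand": 1}, {"delta_pos": [-0.477, -0.452, 0], "yaw": 0.63, "hand": 1}, {"delta_pos": [-0.545, -0.517, 0], "yaw": 0.722, "hand": 1}])

```text
clock: 0.95
tool_pos: [364.7, 273.7, 231.3]
orientation: [[-0.147, 0.989, -0.0], [0.989, 0.147, 0.0], [0.0, 0.0, -1.0]]
wrist_force: [1.0, 1.0, 0.1]
gripper_width: 1.0
grasp_force: 0.0
```

```bash
cat >> h.py <<'E'
def go(x,y,z,az):
    "tool-frame command to target TCP; az=desired azimuth (deg) of tool y"
    o=bot.get_obs();R=np.array(o['orientation']);p=np.array(o['tool_pos'])
    d=R.T@(np.array([x,y,z])-p)/500
    a=np.degrees(np.arctan2(R[1,1],R[0,1]))
    print('t %.2f'%o['clock'],'tcp',np.round(p,1),'az %.2f'%a,'F',np.round(o['wrist_force'],1),'T',np.round(o['torque'],2),'w %.3f'%o['gripper_width'],'q',np.round(o['joint_positions'],2))
    print('CMD',np.round(d,4),'yaw %.4f'%((a-az)/90))
E
cat > rk.py <<'E'
from h import *
np.set_printoptions(precision=1,suppress=True)
# slot holes from scene: rays that pass the plate front plane
c=bot.capture('scene');d=np.load('s0.npz');P=d['P']
Rc=cv2.Rodrigues(np.array(c['rvec'],float))[0];t=-Rc.T@np.array(c['tvec'],float).ravel()
th=np.radians(8.77);ex=np.array([np.cos(th),np.sin(th),0]);ey=np.array([-np.sin(th),np.cos(th),0])
m=np.array([471.,93.2,0])
V=P-m;X=V@ex;Y=V@ey;Z=V[...,2]
pl=(abs(X)<14)&(abs(Y)<125)&(Z>8)&(Z<85);print('front plane x',np.median(X[pl]))
xf=np.median(X[pl]); r=P-t;s=((m-t)@ex+xf)/(r@ex);H=t+r*s[...,None]-m;Hy=H@ey;Hz=H[...,2]
e=pl&(Z>30);print('ends',Y[e].min(),Y[e].max())
hole=(X>xf+5)&(abs(Hy)<118)&(Hz>12)&(Hz<82)
G=[]
for z in range(78,14,-4):
    line=''
    for y in range(118,-120,-3):
        k=(abs(Hy-y)<1.6)&(abs(Hz-z)<2.2); line+=' ' if not k.any() else '#' if hole[k].mean()>.5 else '.'
    print('%3d'%z,line)
for sg in(1,-1):
    k=hole&(Hy*sg>0)&(Hz>56);print('upper part',sg,k.sum(),Hy[k].mean(),Hz[k].max())
    k=hole&(Hy*sg>0)&(Hz>20)&(Hz<34);print('mouth part',sg,k.sum(),Hy[k].mean() if k.any() else '')
E
python3 rk.py; python3 -c "
from h import *
go(471,93,200,8.77)"
```

```text
front plane x -3.445069113612033
ends -118.74374541596364 122.80355773052557
 78 ................................................................................
 74 ................................................................................
 70 ................................................................................
 66 ................................................................................
 62 ...................................... ............ ............................
 58 .....#..................... ....................................##..............
 54 .....#........ .................................................##..............
 50 ....###.........................................................###.............
 46 ....#..#.#.####...................................................#...#####.....
 42 ...........####.........................................................###.....
 38 .............##.........................................................###.....
 34 ............###.........................................................###.....
 30 ............###........................................................####.....
 26 ...........####........................................................####.....
 22 ....#...#..#####.#..........................................#...#...#..####.....
 18 .##################.........................................###################.
upper part 1 3 103.75413718696198 59.00257365519235
mouth part 1 21 83.21580644789712
upper part -1 3 -75.44001033927655 59.25968164592939
mouth part -1 24 -97.89553952451695
t 1.00 tcp [369.  266.8 231.5] az 7.41 F [ 4.9 -7.4  0.2] T [-0.45 -0.3   0.01] w 0.998 q [-0.99 -0.06  0.25  1.9   0.02  1.3  -0.61]
CMD [-0.3708  0.1574  0.0636] yaw -0.0151
```

Request:
play_rows(motion=[{"delta_pos": [-0.08, 0.032, 0.017], "yaw": 0, "hand": 1}, {"delta_pos": [-0.16, 0.064, 0.033], "yaw": 0, "hand": 1}, {"delta_pos": [-0.24, 0.096, 0.05], "yaw": 0, "hand": 1}, {"delta_pos": [-0.31, 0.125, 0.066], "yaw": 0, "hand": 1}, {"delta_pos": [-0.365, 0.147, 0.078], "yaw": 0, "hand": 1}, {"delta_pos": [-0.39, 0.157, 0.082], "yaw": 0, "hand": 1}, {"delta_pos": [-0.39, 0.157, 0.082], "yaw": 0, "hand": 1}, {"delta_pos": [-0.39, 0.157, 0.082], "yaw": 0, "hand": 1}])

```text
clock: 1.8
tool_pos: [471.1, 95.6, 190.2]
orientation: [[-0.153, 0.988, -0.0], [0.988, 0.153, 0.0], [0.0, -0.0, -1.0]]
wrist_force: [0.3, 0.1, -0.2]
gripper_width: 0.996
grasp_force: 0.0
```

Run:
```python
from h import *
np.set_printoptions(precision=1,suppress=True)
go(471.3,94.7,88,8.77)
c,P=cap('wrist','w1.png')
z=P[...,2];k=(z>110)&(z<126)&(abs(P[...,0]-471)<30)&(abs(P[...,1]-94)<60)
p=P[k];print(len(p),p.mean(0),p.min(0),p.max(0))
q=p[:,:2]-p[:,:2].mean(0);w=np.linalg.svd(q,full_matrices=False)[2][0];print(np.degrees(np.arctan2(-w[0]*np.sign(w[1]),abs(w[1]))))
k=(z>84)&(z<97)&(abs(P[...,0]-471)<40)&(abs(P[...,1]-94)<140);p=P[k];print(len(p),p.mean(0),p.min(0),p.max(0))
```

```text
t 1.80 tcp [471.1  95.6 190.2] az 8.79 F [ 0.3  0.1 -0.2] T [ 0.   0.  -0.1] w 0.996 q [-0.8  0.   0.5  1.9 -0.   1.2 -0.1]
CMD [-0.   0.   0.2] yaw 0.0003
1334 [471.8  95.4 117.5] [462.5  58.7 110.1] [481.9 126.8 119.8]
8.42076361925283
2661 [468.  120.   89.9] [449.5 -25.3  84.7] [494.  210.5  96.9]
```

View pics/w1.png

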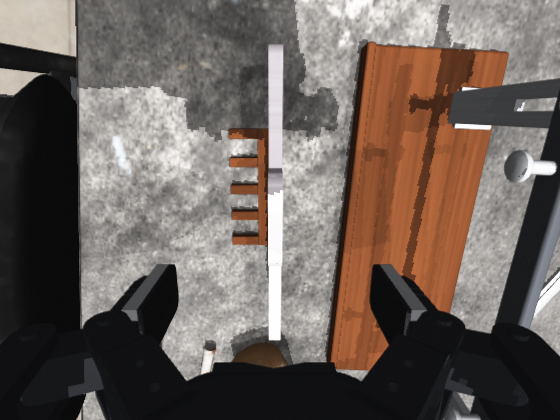

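The wrist view shows the tab centred between the open fingers, with the plate running along column 275.

Request:
play_rows(motion=[{"delta_pos": [0, 0, 0.06], "yaw": 0, "hand": 1}, {"delta_pos": [0, 0, 0.12], "yaw": 0, "hand": 1}, {"delta_pos": [0, 0, 0.17], "yaw": 0, "hand": 1}, {"delta_pos": [0, 0, 0.204], "yaw": 0, "hand": 1}, {"delta_pos": [0, 0, 0.204], "yaw": 0, "hand": 1}, {"delta_pos": [0, 0, 0.204], "yaw": 0, "hand": 0.3}, {"delta_pos": [0, 0, 0.204], "yaw": 0, "hand": 0}, {"delta_pos": [0, 0, 0.204], "yaw": 0, "hand": 0}], grip_force=60)

```text
clock: 2.65
tool_pos: [472.1, 95.3, 89.3]
orientation: [[-0.153, 0.988, 0.002], [0.988, 0.153, 0.001], [0.001, 0.002, -1.0]]
wrist_force: [0.2, 0.3, -0.8]
gripper_width: 0.513
grasp_force: 0.0
```

Request:
play_rows(motion=[{"delta_pos": [0, 0, 0], "yaw": 0, "hand": 0}, {"delta_pos": [0, 0, 0], "yaw": 0, "hand": 0}, {"delta_pos": [0, 0, 0], "yaw": 0, "hand": 0}, {"delta_pos": [0, 0, 0], "yaw": 0, "hand": 0}, {"delta_pos": [0, 0, -0.02], "yaw": 0, "hand": 0}, {"delta_pos": [0, 0, -0.04], "yaw": 0, "hand": 0}, {"delta_pos": [0, 0, -0.06], "yaw": 0, "hand": 0}, {"delta_pos": [0, 0, -0.06], "yaw": 0, "hand": 0}])

```text
clock: 3.45
tool_pos: [472.3, 95.0, 119.9]
orientation: [[-0.152, 0.988, 0.002], [0.988, 0.152, 0.001], [0.001, 0.002, -1.0]]
wrist_force: [0.9, 0.2, -5.2]
gripper_width: 0.107
grasp_force: 58.9
```

```bash
python3 -c "
from h import *
go(471.3,94.7,240,5.9)"
```

```text
t 3.45 tcp [472.3  95.  119.9] az 8.76 F [ 0.9  0.2 -5.2] T [ 0.07 -0.05  0.  ] w 0.107 q [-0.76  0.11  0.5   1.99 -0.06  1.05 -0.08]
CMD [-1.000e-04 -1.500e-03 -2.402e-01] yaw 0.0317
```

Request:
play_rows(motion=[{"delta_pos": [0, 0, -0.08], "yaw": 0, "hand": 0}, {"delta_pos": [0, 0, -0.17], "yaw": 0, "hand": 0}, {"delta_pos": [0, 0.02, -0.25], "yaw": 0.01, "hand": 0}, {"delta_pos": [-0.018, 0.07, -0.278], "yaw": 0.02, "hand": 0}, {"delta_pos": [-0.035, 0.15, -0.278], "yaw": 0.032, "hand": 0}, {"delta_pos": [-0.053, 0.22, -0.278], "yaw": 0.032, "hand": 0}, {"delta_pos": [-0.066, 0.27, -0.278], "yaw": 0.032, "hand": 0}, {"delta_pos": [-0.07, 0.286, -0.278], "yaw": 0.032, "hand": 0}])

```text
clock: 4.25
tool_pos: [619.7, 81.5, 256.0]
orientation: [[-0.102, 0.995, -0.001], [0.995, 0.102, -0.002], [-0.002, -0.001, -1.0]]
wrist_force: [-0.4, -0.1, -5.8]
gripper_width: 0.103
grasp_force: 60.9
```

Request:
play_rows(motion=[{"delta_pos": [0, 0, 0], "yaw": 0, "hand": 0}, {"delta_pos": [0, 0, 0], "yaw": 0, "hand": 0}, {"delta_pos": [0, 0, 0], "yaw": 0, "hand": 0}, {"delta_pos": [0, 0, 0], "yaw": 0, "hand": 0}, {"delta_pos": [0, 0, 0], "yaw": 0, "hand": 0}, {"delta_pos": [0, 0, 0], "yaw": 0, "hand": 0}, {"delta_pos": [0, 0, 0], "yaw": 0, "hand": 0}, {"delta_pos": [0, 0, 0], "yaw": 0, "hand": 0}])

```text
clock: 5.05
tool_pos: [618.1, 82.0, 257.3]
orientation: [[-0.102, 0.995, 0.0], [0.995, 0.102, 0.0], [0.0, 0.0, -1.0]]
wrist_force: [-0.7, 0.1, -5.6]
gripper_width: 0.103
grasp_force: 60.9
```

Run:
```python
from h import *
go(618,81.8,254,5.9)
c,P=cap('scene');b,Q=cap('top');w,W=cap('wrist')
np.savez('s1.npz',P=P,Q=Q,W=W)
i=c['pixels'][70:270,180:380]
j=w['pixels'][:,:]
cv2.imwrite('pics/m1.png',np.hstack([cv2.resize(i,(400,400),interpolation=cv2.INTER_CUBIC),cv2.resize(j,(400,300)).__class__((0,)) if 0 else cv2.copyMakeBorder(cv2.resize(j,(400,300)),0,100,0,0,0)]))
th=np.radians(5.9);S=np.array([626.5,72.1,0]);ex=np.array([np.cos(th),np.sin(th),0]);ey=np.array([-np.sin(th),np.cos(th),0])
for n,A in(('scn',P),('top',Q),('wrist',W)):
    V=A-S;X,Y,Z=V@ex,V@ey,V[...,2]
    k=(Z>246)&(Z<264)&(abs(X+7)<14)&(abs(Y-10)<135);k&=abs(Y-10)>40  # end tops
    print(n,'ends top',k.sum(),'Xmed',[round(float(np.median(X[k&(Y*s>0)])),1) if (k&(Y*s>0)).any() else None for s in(-1,1)],'Yr',(Y[k].min(),Y[k].max()) if k.any() else '', 'Z',np.percentile(Z[k],[10,50,90]) if k.any() else '')
    for s in(-1,1):
        h=(abs(Y-90*s)<14)&(X<-13)&(X>-32)&(Z>140)&(Z<172)
        if h.any(): print('  head',s,h.sum(),np.median(X[h]),np.median(Y[h]),np.percentile(Z[h],[3,50,97]))
    r=(abs(Y)<150)&(abs(X)<14)&(Z>140)&(Z<170)
    if r.any(): print('  rail x',np.percentile(X[r],[5,25,50,90]))
```

```text
t 5.05 tcp [618.1  82.  257.3] az 5.88 F [-0.7  0.1 -5.6] T [-0.    0.01  0.02] w 0.103 q [-0.64  0.34  0.57  1.45 -0.19  1.4   0.04]
CMD [-0.0003 -0.0003  0.0067] yaw -0.0002
scn ends top 637 Xmed [-11.6, -11.7] Yr (np.float64(-109.26474239600739), np.float64(130.72218242189072)) Z [247.75630858 256.87630299 260.53013935]
  head -1 43 -21.573881519220652 -89.63299113363398 [148.78497162 156.62525563 162.98775422]
  head 1 32 -21.57954038453341 91.41833573088955 [148.36616627 158.28105894 163.07707503]
  rail x [-2.99425362 -1.1262789  -0.20201717  6.57651123]
top ends top 238 Xmed [-9.6, -9.6] Yr (np.float64(-109.52213009622776), np.float64(129.44170736077504)) Z [250.1535649  256.65510676 259.47078957]
  head -1 27 -21.42249724128042 -89.3187636224798 [149.87109607 156.91767884 163.40518961]
  rail x [-8.3974835  -1.83522234 -0.57103898  7.13694421]
wrist ends top 4529 Xmed [None, -7.1] Yr (np.float64(50.023388323574814), np.float64(121.99521549084555)) Z [257.56387208 258.42440869 259.25286361]
  head 1 227 -19.453077970093346 87.50484368244125 [153.85076166 159.08123544 161.5608788 ]
  rail x [1.47887095 2.95901116 4.47254473 7.35203137]
```

View pics/m1.png

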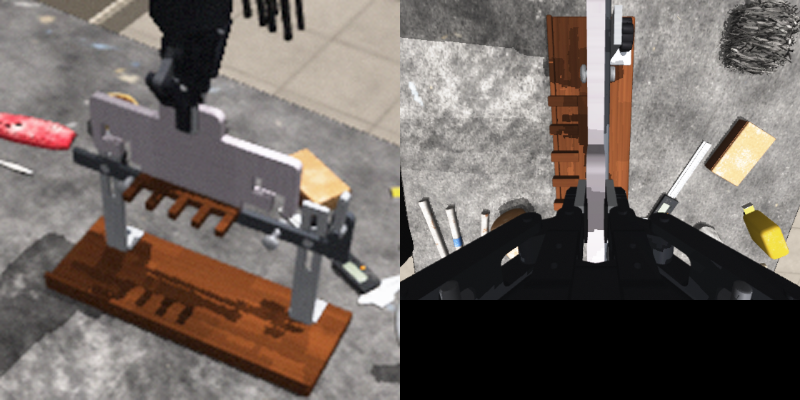

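The rack hangs above the rail and the heads. The right head is at about (272,240) in the left half, just left of the right slot's mouth at about (270,195). I'll compare plate and heads within one camera.

Run:
```python
from h import *
np.set_printoptions(precision=1,suppress=True)
d=np.load('s1.npz');c=bot.capture('scene');P,Q=d['P'],d['Q']
Rc=cv2.Rodrigues(np.array(c['rvec'],float))[0];t=-Rc.T@np.array(c['tvec'],float).ravel()
th=np.radians(5.9);S=np.array([626.5,72.1,0]);ex=np.array([np.cos(th),np.sin(th),0]);ey=np.array([-np.sin(th),np.cos(th),0])
V=P-S;X,Y,Z=V@ex,V@ey,V[...,2]
for s in(-1,1):
    k=(Y*s>45)&(abs(Y)<128)&(abs(X+9)<9)&(Z>193)&(Z<250);print('front face',s,k.sum(),np.percentile(X[k],[10,50,90]))
xf=np.median(X[k]);r=P-t;s_=((S-t)@ex+xf)/(r@ex);H=t+r*s_[...,None]-S;Hy=H@ey;Hz=H[...,2]-168
hole=(X>xf+5)&(Hz>12)&(Hz<82)&(abs(Hy-10)<118)
for z in range(74,10,-4):
    print('%3d'%z,''.join(' ' if not (k:=(abs(Hy-y)<1.6)&(abs(Hz-z)<2.2)).any() else '#' if hole[k].mean()>.5 else '.' for y in range(128,-110,-3)))
for sg in(1,-1):
    k=hole&(Hy*sg>40)&(Hz>24)&(Hz<42);
    for y0 in(90*sg,): q=Hy[k&(abs(Hy-y0)<14)];print('mouth',sg,len(q),q.min(),q.mean(),q.max())
V=Q-S;X,Y,Z=V@ex,V@ey,V[...,2]
k=(Z>254)&(Z<264)&(abs(Y-10)>40)&(abs(Y-10)<130)&(abs(X+9)<14);print('top surface X',np.percentile(X[k],[2,10,50,90,98]))
k=(Z>280)&(Z<292)&(abs(Y-10)<60)&(abs(X+9)<14)
# yaw of rack relative to stand
k=(Z>254)&(Z<264)&(abs(Y-10)>40)&(abs(Y-10)<130)&(abs(X+9)<14);print('slope deg',np.degrees(np.polyfit(Y[k],X[k],1)[0]))
k=(abs(Y)<100)&(X>-4)&(X<20)&(Z>140)&(Z<170);print('rail(top cam) X',np.percentile(X[k],[2,10,50,90,98]))
```

```text
front face -1 609 [-13.5 -11.9  -8.9]
front face 1 667 [-13.7 -12.2 -10.3]
 74 ................................................................................
 70 ................................................................................
 66 ................................................................................
 62 ................................................................................
 58 ....###.........................................................###.............
 54 .....##.........................................................##..............
 50 ....###..........................................................##.............
 46 ....#####.#####.................................................##.#.#######....
 42 ............###.........................................................####....
 38 ............###........................................................####.....
 34 ............###........................................................####.....
 30 ............###.........................................................##......
 26 ............###........................................................####.....
 22 ......#....#####...............................................#....#..######.#.
 18 .##################.........................................###################.
 14 #####.########.####..........................................################.#.
mouth 1 27 84.1135885207466 88.8284690976563 95.11453509143604
mouth -1 33 -94.97683698114365 -89.89936302788747 -84.31850992702333
top surface X [-13.6 -12.8  -8.4  -4.4  -3.1]
slope deg 0.019002531004577997
rail(top cam) X [-3.6 -3.  -1.5  0.1  0.4]
```

Request:
play_rows(motion=[{"delta_pos": [0.001, 0.001, 0.01], "yaw": 0, "hand": 0}, {"delta_pos": [0.001, 0.001, 0.02], "yaw": 0, "hand": 0}, {"delta_pos": [0.001, 0.001, 0.03], "yaw": 0, "hand": 0}, {"delta_pos": [0.001, 0.001, 0.04], "yaw": 0, "hand": 0}, {"delta_pos": [0.001, 0.001, 0.046], "yaw": 0, "hand": 0}, {"delta_pos": [0.001, 0.001, 0.05], "yaw": 0, "hand": 0}, {"delta_pos": [0.001, 0.001, 0.05], "yaw": 0, "hand": 0}, {"delta_pos": [0.001, 0.001, 0.05], "yaw": 0, "hand": 0}])

```text
clock: 6.05
tool_pos: [618.7, 82.5, 232.5]
orientation: [[-0.102, 0.995, 0.0], [0.995, 0.102, 0.0], [0.0, 0.0, -1.0]]
wrist_force: [-0.6, 0.2, -4.8]
gripper_width: 0.109
grasp_force: 60.9
```

Request:
play_rows(motion=[{"delta_pos": [0, 0, 0.002], "yaw": 0, "hand": 0}, {"delta_pos": [0, 0, 0.004], "yaw": 0, "hand": 0}, {"delta_pos": [0, 0, 0.006], "yaw": 0, "hand": 0}, {"delta_pos": [0, 0, 0.008], "yaw": 0, "hand": 0}, {"delta_pos": [0, 0, 0.01], "yaw": 0, "hand": 0}, {"delta_pos": [0, 0, 0.012], "yaw": 0, "hand": 0}, {"delta_pos": [0, 0, 0.014], "yaw": 0, "hand": 0}, {"delta_pos": [0, 0, 0.014], "yaw": 0, "hand": 0}])

```text
clock: 6.85
tool_pos: [618.5, 82.6, 225.1]
orientation: [[-0.102, 0.995, -0.0], [0.995, 0.102, 0.0], [0.0, -0.0, -1.0]]
wrist_force: [1.0, 0.4, -5.6]
gripper_width: 0.106
grasp_force: 60.9
```

Request:
play_rows(motion=[{"delta_pos": [0, 0, 0.002], "yaw": 0, "hand": 0}, {"delta_pos": [0, 0, 0.004], "yaw": 0, "hand": 0}, {"delta_pos": [0, 0, 0.006], "yaw": 0, "hand": 0}, {"delta_pos": [0, 0, 0.008], "yaw": 0, "hand": 0}, {"delta_pos": [0, 0, 0.01], "yaw": 0, "hand": 0}, {"delta_pos": [0, 0, 0.012], "yaw": 0, "hand": 0}, {"delta_pos": [0, 0, 0.014], "yaw": 0, "hand": 0}, {"delta_pos": [0, 0, 0.016], "yaw": 0, "hand": 0}])

```text
clock: 7.65
tool_pos: [618.6, 82.5, 217.2]
orientation: [[-0.102, 0.995, 0.0], [0.995, 0.102, 0.0], [0.0, 0.0, -1.0]]
wrist_force: [-0.9, -0.7, -5.8]
gripper_width: 0.106
grasp_force: 60.9
```

Run:
```python
from h import *
go(618.5,82.6,207,5.9)
c,P=cap('scene')
cv2.imwrite('pics/m2.png',cv2.resize(c['pixels'][110:260,200:380],(720,600),interpolation=cv2.INTER_CUBIC))
```

```text
t 7.65 tcp [618.6  82.5 217.2] az 5.88 F [-0.9 -0.7 -5.8] T [0.02 0.02 0.03] w 0.106 q [-0.64  0.37  0.57  1.51 -0.2   1.32  0.05]
CMD [ 0.0002 -0.0002  0.0204] yaw -0.0002
```

View pics/m2.png

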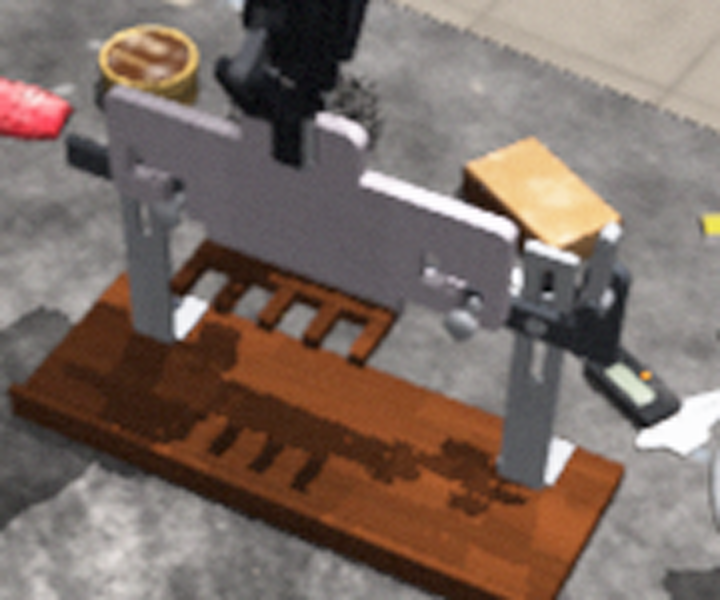

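The heads at (460,320) and (170,205) sit in front of the plate, inside the mouths. I'll keep lowering and feel for the roofs.

Request:
play_rows(motion=[{"delta_pos": [0, 0, 0.003], "yaw": 0, "hand": 0}, {"delta_pos": [0, 0, 0.006], "yaw": 0, "hand": 0}, {"delta_pos": [0, 0, 0.009], "yaw": 0, "hand": 0}, {"delta_pos": [0, 0, 0.012], "yaw": 0, "hand": 0}, {"delta_pos": [0, 0, 0.014], "yaw": 0, "hand": 0}, {"delta_pos": [0, 0, 0.016], "yaw": 0, "hand": 0}, {"delta_pos": [0, 0, 0.018], "yaw": 0, "hand": 0}, {"delta_pos": [0, 0, 0.02], "yaw": 0, "hand": 0}])

```text
clock: 8.5
tool_pos: [618.6, 82.5, 207.2]
orientation: [[-0.102, 0.995, 0.0], [0.995, 0.102, 0.0], [0.0, 0.0, -1.0]]
wrist_force: [0.6, -0.0, -6.0]
gripper_width: 0.106
grasp_force: 60.9
```

Request:
play_rows(motion=[{"delta_pos": [0, 0, 0.001], "yaw": 0, "hand": 0}, {"delta_pos": [0, 0, 0.002], "yaw": 0, "hand": 0}, {"delta_pos": [0, 0, 0.003], "yaw": 0, "hand": 0}, {"delta_pos": [0, 0, 0.004], "yaw": 0, "hand": 0}, {"delta_pos": [0, 0, 0.005], "yaw": 0, "hand": 0}, {"delta_pos": [0, 0, 0.006], "yaw": 0, "hand": 0}, {"delta_pos": [0, 0, 0.006], "yaw": 0, "hand": 0}, {"delta_pos": [0, 0, 0.006], "yaw": 0, "hand": 0}])

```text
clock: 9.3
tool_pos: [618.6, 82.5, 204.3]
orientation: [[-0.102, 0.995, 0.0], [0.995, 0.102, 0.0], [0.0, 0.0, -1.0]]
wrist_force: [-0.2, 1.0, -5.8]
gripper_width: 0.105
grasp_force: 60.9
```

Request:
play_rows(motion=[{"delta_pos": [0, 0, 0.001], "yaw": 0, "hand": 0}, {"delta_pos": [0, 0, 0.002], "yaw": 0, "hand": 0}, {"delta_pos": [0, 0, 0.003], "yaw": 0, "hand": 0}, {"delta_pos": [0, 0, 0.004], "yaw": 0, "hand": 0}, {"delta_pos": [0, 0, 0.004], "yaw": 0, "hand": 0}, {"delta_pos": [0, 0, 0.004], "yaw": 0, "hand": 0}, {"delta_pos": [0, 0, 0.004], "yaw": 0, "hand": 0}, {"delta_pos": [0, 0, 0.004], "yaw": 0, "hand": 0}])

```text
clock: 10.1
tool_pos: [618.6, 82.5, 202.3]
orientation: [[-0.102, 0.995, 0.0], [0.995, 0.102, 0.0], [0.0, 0.0, -1.0]]
wrist_force: [0.6, 0.2, -6.0]
gripper_width: 0.105
grasp_force: 60.9
```

Request:
play_rows(motion=[{"delta_pos": [0, 0, 0.001], "yaw": 0, "hand": 0}, {"delta_pos": [0, 0, 0.002], "yaw": 0, "hand": 0}, {"delta_pos": [0, 0, 0.003], "yaw": 0, "hand": 0}, {"delta_pos": [0, 0, 0.003], "yaw": 0, "hand": 0}, {"delta_pos": [0, 0, 0.003], "yaw": 0, "hand": 0}, {"delta_pos": [0, 0, 0.003], "yaw": 0, "hand": 0}, {"delta_pos": [0, 0, 0.003], "yaw": 0, "hand": 0}, {"delta_pos": [0, 0, 0.003], "yaw": 0, "hand": 0}])

```text
clock: 10.9
tool_pos: [618.6, 82.5, 200.8]
orientation: [[-0.102, 0.995, 0.0], [0.995, 0.102, 0.0], [0.0, 0.0, -1.0]]
wrist_force: [0.2, -0.1, -5.6]
gripper_width: 0.1
grasp_force: 60.9
```

Request:
play_rows(motion=[{"delta_pos": [0, 0, 0.001], "yaw": 0, "hand": 0}, {"delta_pos": [0, 0, 0.002], "yaw": 0, "hand": 0}, {"delta_pos": [0, 0, 0.003], "yaw": 0, "hand": 0}, {"delta_pos": [0, 0, 0.003], "yaw": 0, "hand": 0}, {"delta_pos": [0, 0, 0.003], "yaw": 0, "hand": 0}, {"delta_pos": [0, 0, 0.003], "yaw": 0, "hand": 0}, {"delta_pos": [0, 0, 0.003], "yaw": 0, "hand": 0}, {"delta_pos": [0, 0, 0.003], "yaw": 0, "hand": 0}])

```text
clock: 11.7
tool_pos: [618.6, 82.5, 199.3]
orientation: [[-0.102, 0.995, -0.0], [0.995, 0.102, 0.0], [0.0, -0.0, -1.0]]
wrist_force: [-0.3, 0.0, -5.0]
gripper_width: 0.107
grasp_force: 60.9
```

Request:
play_rows(motion=[{"delta_pos": [0, 0, 0.001], "yaw": 0, "hand": 0}, {"delta_pos": [0, 0, 0.002], "yaw": 0, "hand": 0}, {"delta_pos": [0, 0, 0.003], "yaw": 0, "hand": 0}, {"delta_pos": [0, 0, 0.003], "yaw": 0, "hand": 0}, {"delta_pos": [0, 0, 0.003], "yaw": 0, "hand": 0}, {"delta_pos": [0, 0, 0.003], "yaw": 0, "hand": 0}, {"delta_pos": [0, 0, 0.003], "yaw": 0, "hand": 0}, {"delta_pos": [0, 0, 0.003], "yaw": 0, "hand": 0}])

```text
clock: 12.5
tool_pos: [618.7, 82.5, 198.0]
orientation: [[-0.102, 0.995, 0.0], [0.995, 0.102, 0.0], [0.0, 0.0, -1.0]]
wrist_force: [-2.1, -0.7, -0.2]
gripper_width: 0.105
grasp_force: 61.7
```

Contact at TCP z≈198: the roofs. I'll lift about 1.2 mm and slide right.

Request:
play_rows(motion=[{"delta_pos": [0, 0, -0.0025], "yaw": 0, "hand": 0}, {"delta_pos": [0, 0, -0.0025], "yaw": 0, "hand": 0}, {"delta_pos": [-0.004, 0, -0.0025], "yaw": 0, "hand": 0}, {"delta_pos": [-0.01, 0, -0.0025], "yaw": 0, "hand": 0}, {"delta_pos": [-0.016, 0, -0.0025], "yaw": 0, "hand": 0}, {"delta_pos": [-0.022, 0, -0.0025], "yaw": 0, "hand": 0}, {"delta_pos": [-0.026, 0, -0.0025], "yaw": 0, "hand": 0}, {"delta_pos": [-0.028, 0, -0.0025], "yaw": 0, "hand": 0}])

```text
clock: 13.3
tool_pos: [620.1, 68.2, 199.1]
orientation: [[-0.102, 0.995, 0.0], [0.995, 0.102, 0.0], [-0.0, 0.0, -1.0]]
wrist_force: [0.6, -0.0, -5.7]
gripper_width: 0.108
grasp_force: 60.9
```

Free. I'll carry on to 21 mm, then feel for the wall.

Request:
play_rows(motion=[{"delta_pos": [-0.003, 0, 0], "yaw": 0, "hand": 0}, {"delta_pos": [-0.006, 0, 0], "yaw": 0, "hand": 0}, {"delta_pos": [-0.008, 0, 0], "yaw": 0, "hand": 0}, {"delta_pos": [-0.01, 0, 0], "yaw": 0, "hand": 0}, {"delta_pos": [-0.012, 0, 0], "yaw": 0, "hand": 0}, {"delta_pos": [-0.014, 0, 0], "yaw": 0, "hand": 0}, {"delta_pos": [-0.014, 0, 0], "yaw": 0, "hand": 0}, {"delta_pos": [-0.014, 0, 0], "yaw": 0, "hand": 0}])

```text
clock: 14.1
tool_pos: [620.7, 61.7, 199.0]
orientation: [[-0.102, 0.995, -0.0], [0.995, 0.102, 0.0], [0.0, 0.0, -1.0]]
wrist_force: [0.0, -0.2, -4.9]
gripper_width: 0.107
grasp_force: 60.9
```

Request:
play_rows(motion=[{"delta_pos": [-0.001, 0, 0], "yaw": 0, "hand": 0}, {"delta_pos": [-0.002, 0, 0], "yaw": 0, "hand": 0}, {"delta_pos": [-0.003, 0, 0], "yaw": 0, "hand": 0}, {"delta_pos": [-0.003, 0, 0], "yaw": 0, "hand": 0}, {"delta_pos": [-0.003, 0, 0], "yaw": 0, "hand": 0}, {"delta_pos": [-0.003, 0, 0], "yaw": 0, "hand": 0}, {"delta_pos": [-0.003, 0, 0], "yaw": 0, "hand": 0}, {"delta_pos": [-0.003, 0, 0], "yaw": 0, "hand": 0}])

```text
clock: 14.9
tool_pos: [620.9, 60.2, 199.1]
orientation: [[-0.102, 0.995, 0.0], [0.995, 0.102, 0.0], [0.0, 0.0, -1.0]]
wrist_force: [0.9, 0.1, -5.6]
gripper_width: 0.105
grasp_force: 60.9
```

Moved 22.4 mm so far. Feeling on.

Request:
play_rows(motion=[{"delta_pos": [-0.001, 0, 0], "yaw": 0, "hand": 0}, {"delta_pos": [-0.002, 0, 0], "yaw": 0, "hand": 0}, {"delta_pos": [-0.003, 0, 0], "yaw": 0, "hand": 0}, {"delta_pos": [-0.003, 0, 0], "yaw": 0, "hand": 0}, {"delta_pos": [-0.003, 0, 0], "yaw": 0, "hand": 0}, {"delta_pos": [-0.003, 0, 0], "yaw": 0, "hand": 0}, {"delta_pos": [-0.003, 0, 0], "yaw": 0, "hand": 0}, {"delta_pos": [-0.003, 0, 0], "yaw": 0, "hand": 0}])

```text
clock: 15.7
tool_pos: [621.0, 58.7, 199.0]
orientation: [[-0.103, 0.995, -0.0], [0.995, 0.103, 0.0], [0.0, -0.0, -1.0]]
wrist_force: [0.6, -0.6, -4.8]
gripper_width: 0.104
grasp_force: 60.9
```

Request:
play_rows(motion=[{"delta_pos": [-0.001, 0, 0], "yaw": 0, "hand": 0}, {"delta_pos": [-0.002, 0, 0], "yaw": 0, "hand": 0}, {"delta_pos": [-0.002, 0, 0], "yaw": 0, "hand": 0}, {"delta_pos": [-0.002, 0, 0], "yaw": 0, "hand": 0}, {"delta_pos": [-0.002, 0, 0], "yaw": 0, "hand": 0}, {"delta_pos": [-0.002, 0, 0], "yaw": 0, "hand": 0}, {"delta_pos": [-0.002, 0, 0], "yaw": 0, "hand": 0}, {"delta_pos": [-0.002, 0, 0], "yaw": 0, "hand": 0}])

```text
clock: 16.5
tool_pos: [621.1, 58.1, 199.0]
orientation: [[-0.103, 0.995, -0.0], [0.995, 0.103, 0.001], [0.001, -0.0, -1.0]]
wrist_force: [-1.3, 4.9, -4.6]
gripper_width: 0.106
grasp_force: 61.0
```

The wall is at y≈58.2. I'll back off 1.2 mm and lower.

Request:
play_rows(motion=[{"delta_pos": [0.0034, 0, 0], "yaw": 0, "hand": 0}, {"delta_pos": [0.0034, 0, 0], "yaw": 0, "hand": 0}, {"delta_pos": [0.0034, 0, 0.001], "yaw": 0, "hand": 0}, {"delta_pos": [0.0034, 0, 0.002], "yaw": 0, "hand": 0}, {"delta_pos": [0.0034, 0, 0.003], "yaw": 0, "hand": 0}, {"delta_pos": [0.0034, 0, 0.004], "yaw": 0, "hand": 0}, {"delta_pos": [0.0034, 0, 0.005], "yaw": 0, "hand": 0}, {"delta_pos": [0.0034, 0, 0.005], "yaw": 0, "hand": 0}])

```text
clock: 17.3
tool_pos: [620.9, 59.3, 196.4]
orientation: [[-0.102, 0.995, -0.0], [0.995, 0.102, 0.0], [0.0, -0.0, -1.0]]
wrist_force: [-0.4, 0.8, -5.7]
gripper_width: 0.104
grasp_force: 60.9
```

Past the run's roof (198.2) with no contact, so the studs are in the pockets.

Request:
play_rows(motion=[{"delta_pos": [0, 0, 0.002], "yaw": 0, "hand": 0}, {"delta_pos": [0, 0, 0.004], "yaw": 0, "hand": 0}, {"delta_pos": [0, 0, 0.006], "yaw": 0, "hand": 0}, {"delta_pos": [0, 0, 0.008], "yaw": 0, "hand": 0}, {"delta_pos": [0, 0, 0.01], "yaw": 0, "hand": 0}, {"delta_pos": [0, 0, 0.012], "yaw": 0, "hand": 0}, {"delta_pos": [0, 0, 0.014], "yaw": 0, "hand": 0}, {"delta_pos": [0, 0, 0.014], "yaw": 0, "hand": 0}])

```text
clock: 18.1
tool_pos: [620.9, 59.4, 189.4]
orientation: [[-0.102, 0.995, -0.0], [0.995, 0.102, 0.0], [0.0, -0.0, -1.0]]
wrist_force: [0.5, -0.2, -4.3]
gripper_width: 0.104
grasp_force: 60.9
```

Request:
play_rows(motion=[{"delta_pos": [0, 0, 0.001], "yaw": 0, "hand": 0}, {"delta_pos": [0, 0, 0.002], "yaw": 0, "hand": 0}, {"delta_pos": [0, 0, 0.003], "yaw": 0, "hand": 0}, {"delta_pos": [0, 0, 0.004], "yaw": 0, "hand": 0}, {"delta_pos": [0, 0, 0.004], "yaw": 0, "hand": 0}, {"delta_pos": [0, 0, 0.004], "yaw": 0, "hand": 0}, {"delta_pos": [0, 0, 0.004], "yaw": 0, "hand": 0}, {"delta_pos": [0, 0, 0.004], "yaw": 0, "hand": 0}])

```text
clock: 18.9
tool_pos: [621.0, 59.3, 187.6]
orientation: [[-0.102, 0.995, 0.0], [0.995, 0.102, 0.0], [0.0, 0.0, -1.0]]
wrist_force: [0.2, -0.7, -5.5]
gripper_width: 0.103
grasp_force: 60.9
```

Request:
play_rows(motion=[{"delta_pos": [0, 0, 0.001], "yaw": 0, "hand": 0}, {"delta_pos": [0, 0, 0.002], "yaw": 0, "hand": 0}, {"delta_pos": [0, 0, 0.003], "yaw": 0, "hand": 0}, {"delta_pos": [0, 0, 0.003], "yaw": 0, "hand": 0}, {"delta_pos": [0, 0, 0.003], "yaw": 0, "hand": 0}, {"delta_pos": [0, 0, 0.003], "yaw": 0, "hand": 0}, {"delta_pos": [0, 0, 0.003], "yaw": 0, "hand": 0}, {"delta_pos": [0, 0, 0.003], "yaw": 0, "hand": 0}])

```text
clock: 19.7
tool_pos: [621.0, 59.4, 186.1]
orientation: [[-0.102, 0.995, 0.0], [0.995, 0.102, 0.0], [0.0, 0.0, -1.0]]
wrist_force: [-0.6, 0.5, -2.8]
gripper_width: 0.107
grasp_force: 61.2
```

Request:
play_rows(motion=[{"delta_pos": [0, 0, 0.001], "yaw": 0, "hand": 0}, {"delta_pos": [0, 0, 0.001], "yaw": 0, "hand": 0}, {"delta_pos": [0, 0, 0.001], "yaw": 0, "hand": 0}, {"delta_pos": [0, 0, 0.001], "yaw": 0, "hand": 0}, {"delta_pos": [0, 0, 0.001], "yaw": 0, "hand": 0}, {"delta_pos": [0, 0, 0.001], "yaw": 0, "hand": 0}, {"delta_pos": [0, 0, 0.001], "yaw": 0, "hand": 0}, {"delta_pos": [0, 0, 0.001], "yaw": 0, "hand": 0}])

```text
clock: 20.5
tool_pos: [621.1, 59.4, 185.9]
orientation: [[-0.102, 0.995, 0.0], [0.995, 0.102, 0.0], [0.0, 0.0, -1.0]]
wrist_force: [-3.5, -0.5, 5.4]
gripper_width: 0.106
grasp_force: 62.5
```

Request:
play_rows(motion=[{"delta_pos": [0, 0, -0.001], "yaw": 0, "hand": 0}, {"delta_pos": [0, 0, -0.001], "yaw": 0, "hand": 0.15}, {"delta_pos": [0, 0, -0.001], "yaw": 0, "hand": 0.3}, {"delta_pos": [0, 0, -0.001], "yaw": 0, "hand": 0.4}, {"delta_pos": [0, 0, -0.001], "yaw": 0, "hand": 0.4}, {"delta_pos": [0, 0, -0.001], "yaw": 0, "hand": 0.4}, {"delta_pos": [0, 0, -0.02], "yaw": 0, "hand": 0.4}, {"delta_pos": [0, 0, -0.05], "yaw": 0, "hand": 0.4}])

```text
clock: 21.3
tool_pos: [620.6, 59.3, 210.9]
orientation: [[-0.102, 0.995, -0.001], [0.995, 0.102, -0.0], [-0.0, -0.001, -1.0]]
wrist_force: [-0.2, 0.1, -0.9]
gripper_width: 0.401
grasp_force: 0.0
```

Request:
play_rows(motion=[{"delta_pos": [0, 0, -0.06], "yaw": 0, "hand": 0.4}, {"delta_pos": [0, 0, -0.11], "yaw": 0, "hand": 0.4}, {"delta_pos": [0, 0, -0.15], "yaw": 0, "hand": 0.4}, {"delta_pos": [0, 0, -0.16], "yaw": 0, "hand": 0.3}, {"delta_pos": [0, 0, -0.16], "yaw": 0, "hand": 0.1}, {"delta_pos": [0, 0, -0.16], "yaw": 0, "hand": 0}, {"delta_pos": [0, 0, -0.16], "yaw": 0, "hand": 0}, {"delta_pos": [0, 0, -0.16], "yaw": 0, "hand": 0}])

```text
clock: 22.1
tool_pos: [620.6, 59.4, 289.7]
orientation: [[-0.102, 0.995, -0.001], [0.995, 0.102, -0.0], [-0.0, -0.001, -1.0]]
wrist_force: [-0.7, 0.2, 0.0]
gripper_width: -0.007
grasp_force: 0.0
```

Run:
```python
from h import *
np.set_printoptions(precision=1,suppress=True)
go(618.5,82.6,290,5.9)
c,P=cap('scene');b,Q=cap('top');w,W=cap('wrist')
cv2.imwrite('pics/m3.png',np.hstack([cv2.resize(c['pixels'][110:260,200:380],(480,400),interpolation=cv2.INTER_CUBIC),cv2.copyMakeBorder(cv2.resize(w['pixels'],(320,240)),0,160,0,0,0)]))
th=np.radians(5.9);S=np.array([626.5,72.1,0]);ex=np.array([np.cos(th),np.sin(th),0]);ey=np.array([-np.sin(th),np.cos(th),0])
for n,A in(('scn',P),('top',Q),('wrist',W)):
    V=A-S;X,Y,Z=V@ex,V@ey,V[...,2]
    for s in (-1,1):
        k=(abs(X+8)<8)&(Z>178)&(Z<200)&(Y*s>50)&(abs(Y)<133)
        if k.any(): print(n,s,'endtop Z',np.percentile(Z[k],[50,90,97]),'X',np.median(X[k]),'Y',Y[k].min(),Y[k].max())
    k=(abs(X+9)<14)&(Z>205)&(Z<260)&(Y<-135)&(Y>-180)
    if k.any(): print(n,'keeper X',np.percentile(X[k],[5,50,95]),'Y',np.percentile(Y[k],[5,50,95]),'Z',np.percentile(Z[k],[5,98]))
```

```text
t 22.10 tcp [620.6  59.4 289.7] az 5.88 F [-0.7  0.2  0. ] T [-0.  -0.   0.1] w -0.007 q [-0.6  0.3  0.6  1.4 -0.2  1.5  0.1]
CMD [ 0.  0. -0.] yaw -0.0002
scn -1 endtop Z [187.1 189.5 190.5] X -10.481152456080842 Y -131.72105929077495 -50.10108715148369
scn 1 endtop Z [187.1 189.2 189.9] X -10.603002699517722 Y 50.0881593642249 107.5366165209144
scn keeper X [-15.4 -12.6   0.9] Y [-161.8 -157.9 -152.1] Z [206.2 243. ]
top -1 endtop Z [186.1 189.2 190.3] X -8.810325129262434 Y -131.85785180810143 -50.8666328055773
top keeper X [-15.3 -10.1   3.3] Y [-161.1 -154.9 -149.8] Z [206.2 243. ]
wrist 1 endtop Z [187.1 188.1 188.5] X -6.758099901589299 Y 50.25966262615192 103.8889858421709
```

View pics/m3.png

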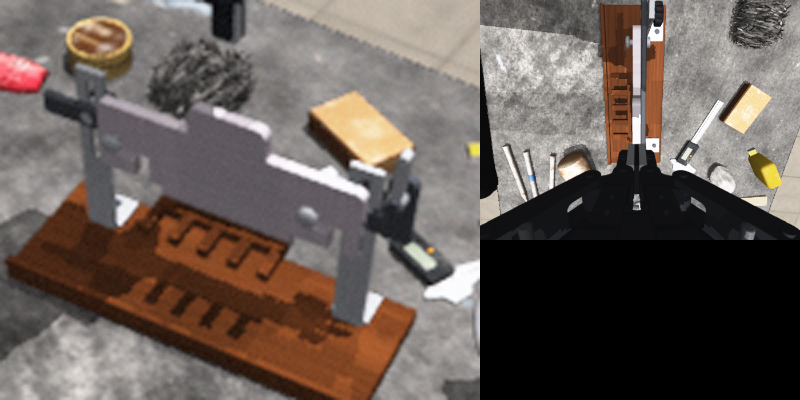

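The rack hangs home: the heads are over the pockets and the end tops sit at z≈187 on both sides. The keeper stands up at (402,170), with its tip at z≈243. I'll move the closed fingers to its right side.

Request:
play_rows(motion=[{"delta_pos": [-0.07, 0, 0], "yaw": 0, "hand": 0}, {"delta_pos": [-0.15, 0, 0], "yaw": 0, "hand": 0}, {"delta_pos": [-0.23, -0.003, 0], "yaw": 0, "hand": 0}, {"delta_pos": [-0.3, -0.003, 0], "yaw": 0, "hand": 0}, {"delta_pos": [-0.345, -0.003, 0], "yaw": 0, "hand": 0}, {"delta_pos": [-0.356, -0.003, 0], "yaw": 0, "hand": 0}, {"delta_pos": [-0.356, -0.003, 0], "yaw": 0, "hand": 0}, {"delta_pos": [-0.356, -0.003, 0], "yaw": 0, "hand": 0}])

```text
clock: 23.05
tool_pos: [638.0, -116.1, 290.3]
orientation: [[-0.104, 0.995, -0.0], [0.995, 0.104, 0.001], [0.001, -0.0, -1.0]]
wrist_force: [-0.1, 0.6, -0.3]
gripper_width: 0.003
grasp_force: 0.0
```

Request:
play_rows(motion=[{"delta_pos": [0, 0, 0.04], "yaw": 0, "hand": 0}, {"delta_pos": [0, 0, 0.08], "yaw": 0, "hand": 0}, {"delta_pos": [0, 0, 0.11], "yaw": 0, "hand": 0}, {"delta_pos": [0, 0, 0.128], "yaw": 0, "hand": 0}, {"delta_pos": [0, 0, 0.128], "yaw": 0, "hand": 0}, {"delta_pos": [0.01, 0, 0.128], "yaw": 0, "hand": 0}, {"delta_pos": [0.02, 0, 0.128], "yaw": 0, "hand": 0}, {"delta_pos": [0.025, 0, 0.128], "yaw": 0, "hand": 0}])

```text
clock: 23.85
tool_pos: [636.9, -104.5, 227.3]
orientation: [[-0.103, 0.995, 0.001], [0.995, 0.103, 0.0], [0.0, 0.001, -1.0]]
wrist_force: [-0.7, 0.1, -1.1]
gripper_width: 0.005
grasp_force: 0.0
```

Run:
```python
from h import *
np.set_printoptions(precision=1,suppress=True)
go(620,60,225,5.9)
th=np.radians(5.9);o=bot.get_obs();p=np.array(o['tool_pos'])-[626.5,72.1,0]
print(p[0]*np.cos(th)+p[1]*np.sin(th),-p[0]*np.sin(th)+p[1]*np.cos(th),p[2])
```

```text
t 23.85 tcp [ 636.9 -104.5  227.3] az 5.93 F [-0.7  0.1 -1.1] T [0. 0. 0.] w 0.005 q [-0.4  0.4  0.6  1.4 -0.2  1.4  0.4]
CMD [0.3 0.  0. ] yaw 0.0004
-7.851778659388474 -176.707389751909 227.29939831349301
```

Request:
play_rows(motion=[{"delta_pos": [0.01, 0, 0], "yaw": 0, "hand": 0}, {"delta_pos": [0.018, 0, 0], "yaw": 0, "hand": 0}, {"delta_pos": [0.027, 0, 0], "yaw": 0, "hand": 0}, {"delta_pos": [0.036, 0, 0.001], "yaw": 0, "hand": 0}, {"delta_pos": [0.045, 0, 0.002], "yaw": 0, "hand": 0}, {"delta_pos": [0.055, 0, 0.005], "yaw": 0, "hand": 0}, {"delta_pos": [0.064, 0, 0.008], "yaw": 0, "hand": 0}, {"delta_pos": [0.064, 0, 0.008], "yaw": 0, "hand": 0}])

```text
clock: 24.65
tool_pos: [633.0, -72.4, 222.1]
orientation: [[-0.104, 0.995, -0.001], [0.995, 0.104, 0.001], [0.001, -0.001, -1.0]]
wrist_force: [-0.1, 0.5, -0.4]
gripper_width: 0.003
grasp_force: 0.0
```

Request:
play_rows(motion=[{"delta_pos": [0.009, 0, 0.005], "yaw": 0, "hand": 0}, {"delta_pos": [0.018, 0, 0.011], "yaw": 0, "hand": 0}, {"delta_pos": [0.026, 0, 0.019], "yaw": 0, "hand": 0}, {"delta_pos": [0.034, 0, 0.027], "yaw": 0, "hand": 0}, {"delta_pos": [0.039, 0, 0.035], "yaw": 0, "hand": 0}, {"delta_pos": [0.043, 0, 0.041], "yaw": 0, "hand": 0}, {"delta_pos": [0.043, 0, 0.045], "yaw": 0, "hand": 0}, {"delta_pos": [0.043, 0, 0.045], "yaw": 0, "hand": 0}])

```text
clock: 25.45
tool_pos: [630.8, -51.8, 199.7]
orientation: [[-0.103, 0.995, -0.001], [0.995, 0.103, 0.001], [0.001, -0.0, -1.0]]
wrist_force: [0.6, 0.2, -0.2]
gripper_width: 0.002
grasp_force: 0.0
```

Request:
play_rows(motion=[{"delta_pos": [0, 0, 0.001], "yaw": 0, "hand": 0}, {"delta_pos": [0, 0, 0.002], "yaw": 0, "hand": 0}, {"delta_pos": [0, 0, 0.003], "yaw": 0, "hand": 0}, {"delta_pos": [0, 0, 0.003], "yaw": 0, "hand": 0}, {"delta_pos": [0, 0, 0.003], "yaw": 0, "hand": 0}, {"delta_pos": [0, 0, 0.003], "yaw": 0, "hand": 0}, {"delta_pos": [0, 0, 0.003], "yaw": 0, "hand": 0}, {"delta_pos": [0, 0, 0.003], "yaw": 0, "hand": 0}])

```text
clock: 26.25
tool_pos: [631.0, -52.2, 198.6]
orientation: [[-0.102, 0.995, 0.0], [0.995, 0.102, 0.0], [0.0, 0.0, -1.0]]
wrist_force: [-0.6, 1.5, 1.0]
gripper_width: -0.003
grasp_force: 0.4
```

Run:
```python
from h import *
go(620,60,225,5.9)
c,P=cap('scene')
cv2.imwrite('pics/m4.png',cv2.resize(c['pixels'][150:230,300:400],(700,560),interpolation=cv2.INTER_CUBIC))
```

```text
t 26.25 tcp [631.  -52.2 198.6] az 5.88 F [-0.6  1.5  1. ] T [ 0.12  0.07 -0.05] w -0.003 q [-0.45  0.41  0.61  1.51 -0.24  1.3   0.29]
CMD [ 0.2254  0.0011 -0.0529] yaw -0.0002
```

View pics/m4.png

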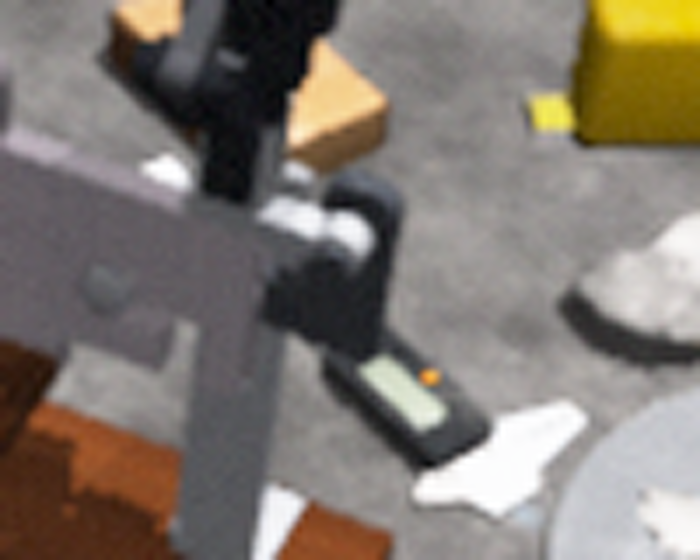

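The keeper lies nearly flat under the fingers, from (350,235) to (250,200), and the force is about 1 N. I'll press on gently to the stop.

Request:
play_rows(motion=[{"delta_pos": [0, 0, 0.001], "yaw": 0, "hand": 0}, {"delta_pos": [0, 0, 0.002], "yaw": 0, "hand": 0}, {"delta_pos": [0, 0, 0.002], "yaw": 0, "hand": 0}, {"delta_pos": [0, 0, 0.002], "yaw": 0, "hand": 0}, {"delta_pos": [0, 0, 0.002], "yaw": 0, "hand": 0}, {"delta_pos": [0, 0, 0.002], "yaw": 0, "hand": 0}, {"delta_pos": [0, 0, 0.002], "yaw": 0, "hand": 0}, {"delta_pos": [0, 0, 0.002], "yaw": 0, "hand": 0}])

```text
clock: 27.1
tool_pos: [631.1, -52.1, 198.0]
orientation: [[-0.103, 0.995, 0.0], [0.995, 0.103, 0.0], [0.0, 0.0, -1.0]]
wrist_force: [-2.9, 1.0, 5.5]
gripper_width: 0.0
grasp_force: 2.7
```

Request:
play_rows(motion=[{"delta_pos": [0, 0, 0.001], "yaw": 0, "hand": 0}, {"delta_pos": [0, 0, 0.001], "yaw": 0, "hand": 0}, {"delta_pos": [0, 0, 0.001], "yaw": 0, "hand": 0}, {"delta_pos": [0, 0, 0.001], "yaw": 0, "hand": 0}, {"delta_pos": [0, 0, 0.001], "yaw": 0, "hand": 0}, {"delta_pos": [0, 0, 0.001], "yaw": 0, "hand": 0}, {"delta_pos": [0, 0, 0.001], "yaw": 0, "hand": 0}, {"delta_pos": [0, 0, 0.001], "yaw": 0, "hand": 0}])

```text
clock: 27.9
tool_pos: [631.1, -52.2, 197.8]
orientation: [[-0.102, 0.995, 0.001], [0.995, 0.102, 0.0], [0.0, 0.001, -1.0]]
wrist_force: [-2.5, 1.8, 8.8]
gripper_width: -0.004
grasp_force: 4.1
```

Request:
play_rows(motion=[{"delta_pos": [0, 0, -0.005], "yaw": 0, "hand": 0}, {"delta_pos": [0, 0, -0.02], "yaw": 0, "hand": 0}, {"delta_pos": [0, 0, -0.06], "yaw": 0, "hand": 0}, {"delta_pos": [0, 0, -0.12], "yaw": 0, "hand": 0}, {"delta_pos": [0, 0, -0.18], "yaw": 0, "hand": 0}, {"delta_pos": [0, 0, -0.2], "yaw": 0, "hand": 0}, {"delta_pos": [0, 0, -0.2], "yaw": 0, "hand": 0}, {"delta_pos": [0, 0, -0.2], "yaw": 0, "hand": 0}])

```text
clock: 28.7
tool_pos: [630.7, -52.2, 296.0]
orientation: [[-0.102, 0.995, -0.001], [0.995, 0.102, 0.0], [0.0, -0.001, -1.0]]
wrist_force: [-0.0, 0.7, -0.2]
gripper_width: -0.0
grasp_force: 0.0
```

Run:
```python
from h import *
np.set_printoptions(precision=1,suppress=True)
c,P=cap('scene');b,Q=cap('top')
cv2.imwrite('pics/m5.png',np.hstack([cv2.resize(c['pixels'][110:260,200:380],(480,400),interpolation=cv2.INTER_CUBIC),cv2.resize(b['pixels'][120:260,160:272],(320,400),interpolation=cv2.INTER_CUBIC)]))
th=np.radians(5.9);S=np.array([626.5,72.1,0]);ex=np.array([np.cos(th),np.sin(th),0]);ey=np.array([-np.sin(th),np.cos(th),0])
for n,A in(('scn',P),('top',Q)):
    V=A-S;X,Y,Z=V@ex,V@ey,V[...,2]
    for y in range(-165,-95,8):
        k=(abs(X+9)<6)&(abs(Y-y)<4)&(Z>175)&(Z<260)
        if k.any(): print(n,y,k.sum(),'Z top %.1f med %.1f'%(np.percentile(Z[k],90),np.median(Z[k])))
```

```text
scn -165 10 Z top 200.7 med 197.6
scn -157 20 Z top 202.5 med 201.2
scn -149 22 Z top 201.8 med 199.2
scn -141 22 Z top 199.9 med 198.6
scn -133 32 Z top 200.1 med 197.7
scn -125 39 Z top 199.8 med 195.1
scn -117 41 Z top 199.5 med 192.6
scn -109 32 Z top 199.6 med 185.7
scn -101 29 Z top 189.2 med 185.6
```

View pics/m5.png

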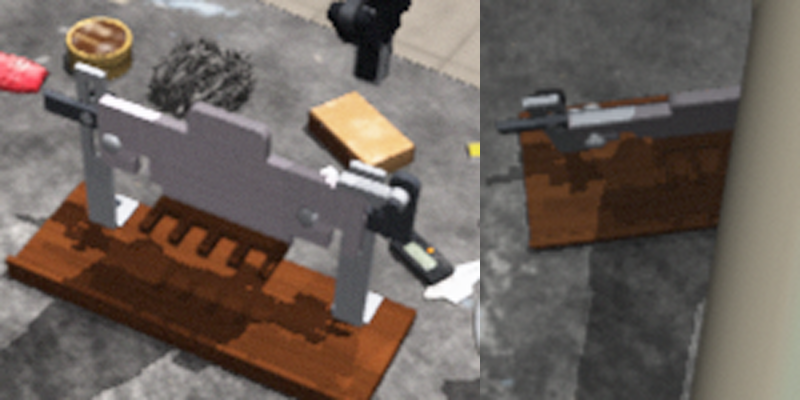

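The keeper lies flat from (400,190) to (335,175) over the right end of the rack. Its top is level at about z 200 along its whole length, and the arm is clear.

```bash
python3 -c "
from station import bot
print(bot.sign_off())"
```

```text
the job is handed in; nothing more can be done
None
```

The rack hangs fully home on both studs, the keeper is flat over its right end, the chisels were left alone, and the job was handed in at about 29 s; contact forces I read stayed near 11 N or below.

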